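# Index the gear three clicks

### The arm

A 7-joint arm with a two-finger parallel gripper is mounted at the origin on a cart in front of the work surface, level with it; the furniture and walls round the work are solid. World frame = base frame: x ahead of the robot, y to its left, z up, the work surface at z = 0. Lengths are in m, angles in rad, forces in N, time in s.
With the tool pointing down it reaches from about 0.4 to 0.75 m from the base axis. Payload 19.5 kg.
Tool frame: the origin (TCP) lies at the very end of the fingers, on their centre line; the grasp point (between the pads) lies 19 mm behind it (grip_point_offset is the distance from the TCP to the grasp point, in m); x points along the fingers, z is the direction in which the jaws open and shut, and the axes are right-handed (so a half turn about x gives the same grasp; the last joint's range is limited). The gripper opens to 85 mm and grips with 20 to 120 N. Pads are 22 mm wide; open, the fingers measure 114 mm over their backs; the gripper's body (76 mm by 85 mm) begins 54 mm behind the grasp point. The pads swing forward as they close: fully open they stand 13 mm farther back than shut.
Start: joints at [-1.2, 0.707, -0.028, 1.485, 0.022, 0.951, -0.075], TCP at [0.231, 0.527, 0.231] pointing down, gripper open.
Joint ranges: [-2.71, 2.71], [-0.32, 2.16], [-1.57, 1.52], [0, 2.45], [-1.46, 4.6], [0, 2.02], [-2.83, 2.83]. Speed limits (rad/s): [1.89, 1.89, 2.57, 2.57, 3.01, 3.01, 3.01].

### API

Orientations are given as a unit quaternion [x, y, z, w].
In Python, from workcell import read_state, get_image, calibration, job_done, grip_point_offset gives the robot as it stands. The module is installed in compiled form; this text tells all that it offers.
- The arm moves only by the tool step_arm, never from a script. Its argument "deltas" is a list that holds one entry, the list of rows, each a list of 7 numbers: the turn, a rotation vector about the tool's x, y, z in rad, then the shift along the tool's x, y, z in cm, then the finger opening in cm, from 0 to 8.54. A call has 1 to 8 rows; each row shifts and turns the pose as measured when the row begins, along the tool's axes as they then stand; what a row does not reach is not made up. A row lasts 1/10 s, in which the tool goes at most 50 mm and 8.59 degrees, less where a joint would pass 70% of its speed; a pose out of reach is approached as far as the arm can. A call is refused whole if a number of a shift passes 5 or a number of a turn 0.15, either way. A call with a gripper value outside its range is refused whole. The fingers move at their own pace and stop on an object; "grip_force" is the grip in N (left out, the last holds). Time passes only in rows, so rows that do not move let the fingers close. It gives the time, the measured TCP pose, the force and the opening at its end, in the units of the state.
- read_state(): the state, without advancing time (a new reading comes with each control period).
- get_image(name): name is "scene" or "top" or "wrist"; returns the picture (420x560x3 uint8, red, green, blue); there is no depth.
- calibration(name): a dict with "fx", "fy", "cx", "cy" (pixels), "R" (3x3) and "t" (3): a world point X has camera coordinates R X + t; the wrist camera has in their place "tool_from_camera" (4x4, takes a point from camera to tool coordinates, whose origin is the TCP and whose axes are the tool frame's). Camera axes: x right, y down, z forward; pixel columns grow to the right and rows downward; lengths in m; the calibration is good to about 2 mm. The wrist camera is an equidistant fisheye: a pixel r from the principal point sees the ray r / f radians off the axis. A picture is of the moment at which its call begins: read the wrist's pose just before it. calibration takes no time and is no camera call.
- job_done(): hands the job in, once; it reports no verdict.
The state is a dict: "time_s": time; "joints": joint angles; "dq": joint speeds; "effort": joint torques, N m; "tool_pos": TCP position; "ee_rot": TCP orientation; "wrist_force": force on the tool from outside, world axes, zero at the start; "torque": the same for the moment, N m; "gripper_width": finger opening in m.
Only numpy, scipy, OpenCV 4.12 (cv2) and the standard library are available. Lean on these libraries where they do the work, as an engineer would, in place of code of your own. Each camera call takes 0.05 s, during which the arm holds its last target.

### The job

Two dial indexers stand on the bench, one carrying a toothed steel gear, the other a bronze bush. Take the bar handle of the one with the gear, turn it exactly three clicks clockwise (seen from above) so that the next place on the rim can be measured, and let go of it. Leave the bush indexer's setting as it is.

Things in the scene. Friction and masses are not known exactly. Their poses are not given: they have to be found in the camera images.
- gear_knob (a joint): Angle (rad) of the gear indexer's handle, spindle and gear; grows clockwise seen from above. Click stops every 24 deg (0.419 rad) at 0, 0.419, 0.838 ...; end stops at -0.17 and 3.5. Starts in one of the first three stops. A spring plunger resists with 0.1 to 0.15 N m on leaving a stop and gives way halfway to the next; left alone, the handle settles in the nearest stop.
- gear_knob_grip (a point): Grip point of the gear indexer: on its upright turning axis, 88 mm above the bench, inside the black bar handle: 46 mm long (point x axis), 14 mm wide (point y), 34 mm high, from 69 to 103 mm above the bench. Its z axis is up; it turns with the handle. A red line on top marks the bar's -x end. Free all round; grip it from above across the 14 mm.
- gear_knob_mark (a point): Red mark on the gear indexer's faceplate rim, 28 mm from the axis towards the bar's -x end, 34 mm above the bench; turns with the handle. The indexer, fixed to the bench: grey housing 100 x 100 x 28 mm, silver dial with 15 black ticks (one per click), steel faceplate 60 mm across, on it the toothed steel gear 49 mm across, its top at 52 mm, under the handle.
- bush_knob_mark (a point): The same red mark on the look-alike second indexer, 28 mm from its axis, 34 mm above the bench. That one carries a bronze bush, 34 mm across, its top at 63 mm, under an equal black bar handle, which must not be turned.

How it is judged:
At the end, for the whole second after the job is handed in: the gear indexer stands at rest three clicks (72 degrees, within 10) clockwise from where it started: its mark lies 28.9 to 36.7 mm from its starting place (turning the wrong way cannot reach this: the end stop comes first), and the handle is released (distance of gear_knob_mark from where it was at the start of the episode between 0.0289 and 0.0367 m and velocity of joint gear_knob between -0.1 and 0.1 rad/s); the robot touches nothing.
It fails at once if the bush indexer was turned (its mark moved more than 7 mm, over half a click) (distance of bush_knob_mark from where it was at the start of the episode above 0.007 m).
It also fails if it takes over 34 s, if anything falls off the work surface, if the arm or the gripper's body presses on something with over 40 N, if the wrist force passes 120 N, or if a joint passes its speed limit or range.

## Working session

There is one attempt and no reset: what is moved stays moved. The work goes in short steps, Python scripts to look and compute and a tool call to move; the robot and the scene stay as the last step left them, time stands still between calls to the robot, and variables do not carry over. Pictures are saved under pics/ and viewed, and the job is handed in when it is done.

Besides the shell and the picture viewer there is one more tool, called by a JSON object that holds its "name" and its "arguments". step_arm: Moves the arm, as the interface text tells. Its arguments: {"type":"object","properties":{"deltas":{"type":"array","items":{"type":"array","items":{"type":"array","items":{"type":"number"}}}},"grip_force":{"type":"number"}},"required":["deltas"]}

```bash
mkdir -p pics; python3 - <<'E'
from workcell import *
import cv2
print(read_state(), grip_point_offset)
for n in ["scene","top"]:
    cv2.imwrite(f"pics/{n}0.png",get_image(n)[:,:,::-1]); print(n,calibration(n))
print(calibration("wrist"))
E
```

```text
{'time_s': 0.0, 'joints': array([-1.19973709,  0.70707776, -0.0275805 ,  1.48497983,  0.02202499,
        0.95090324, -0.07553394]), 'dq': array([ 0.00028867, -0.00094724,  0.00318369, -0.00099533,  0.00056492,
       -0.00101427, -0.00055514]), 'effort': array([ 1.31187917e-03, -8.83221817e+01,  1.23532042e+00, -2.36174798e+01,
        1.69826701e-02,  6.56621487e-03, -1.20781661e-05]), 'tool_pos': array([0.23057504, 0.52646653, 0.23084681]), 'ee_rot': array([-0.38714531,  0.59215694,  0.38668804,  0.59155814]), 'wrist_force': array([-0.28836888, -0.52767254, -0.02149157]), 'torque': array([-0.03200357,  0.03396309, -0.05136844]), 'gripper_width': 0.08534185036794152} 0.0187
scene {'fx': 409.6536270123834, 'fy': 409.6536270123834, 'cx': 279.5044786194323, 'cy': 218.05875821182343, 'R': array([[ 0.87969394, -0.47518713, -0.01832411],
       [-0.37310253, -0.66579208, -0.64615432],
       [ 0.29484417,  0.57525481, -0.76298678]]), 't': array([-0.45770018,  0.20408133,  0.80927563])}
top {'fx': 403.51848197468695, 'fy': 403.51848197468695, 'cx': 284.8694898567438, 'cy': 209.68439705938584, 'R': array([[-0.10320322, -0.99465895,  0.00163551],
       [-0.97132397,  0.10042769, -0.21550876],
       [ 0.21419347, -0.02382981, -0.97650054]]), 't': array([-8.61930697e-05,  4.93841386e-01,  8.30856209e-01])}
{'fx': 325.19226210127806, 'fy': 325.19226210127806, 'cx': 277.636346307488, 'cy': 215.87854589390665, 'tool_from_camera': array([[-7.30990136e-04, -2.58536663e-01,  9.66001170e-01,
        -1.42678866e-01],
       [-5.78245727e-04, -9.66001157e-01, -2.58537097e-01,
         6.55090154e-02],
       [ 9.99999566e-01, -7.47574116e-04,  5.56639597e-04,
         1.05685405e-03],
       [ 0.00000000e+00,  0.00000000e+00,  0.00000000e+00,
         1.00000000e+00]])}
```

View pics/scene0.png

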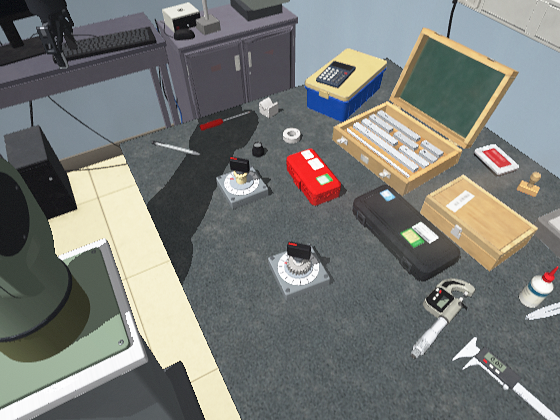

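View pics/top0.png

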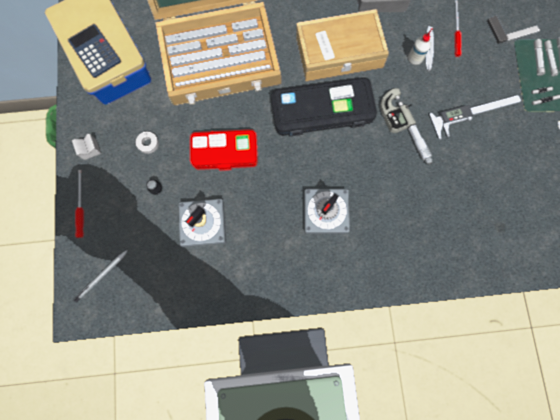

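The gear indexer is at about (328,209) in the top view and (298,265) in the scene view. The bush indexer is at (200,220) in the top view. I'll zoom in on both.

```bash
python3 - <<'E'
import cv2,numpy as np
a=cv2.imread("pics/top0.png")[175:245,290:365]; b=cv2.imread("pics/scene0.png")[225:305,255:340]
c=cv2.imread("pics/top0.png")[180:250,165:240]
f=lambda i:cv2.resize(i,(390,390),interpolation=cv2.INTER_CUBIC)
cv2.imwrite("pics/z0.png",np.hstack([f(a),f(b)])); 
E
```

```text
(no output)
```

View pics/z0.png

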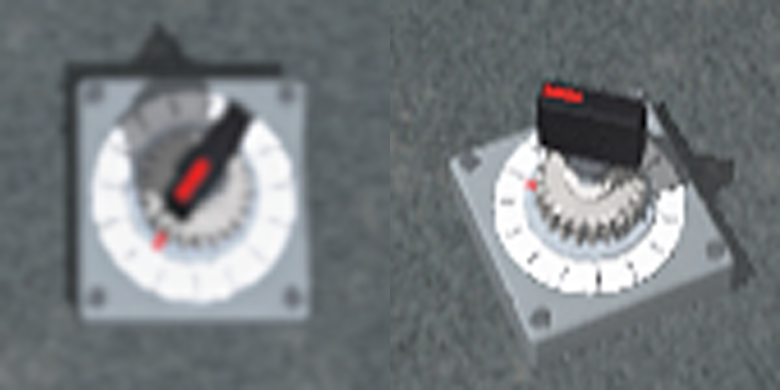

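```bash
cat > h.py <<'E'
import numpy as np,cv2
from workcell import *
def ray(n,u,v,z):
    c=calibration(n);R,t=c["R"],c["t"];d=R.T@np.array([(u-c["cx"])/c["fx"],(v-c["cy"])/c["fy"],1]);o=-R.T@t
    return o+d*(z-o[2])/d[2]
def proj(n,X):
    c=calibration(n);p=c["R"]@np.array(X)+c["t"];return c["fx"]*p[0]/p[2]+c["cx"],c["fy"]*p[1]/p[2]+c["cy"]
def measure(n,im,box):
    x0,y0,x1,y1=box;s=im[y0:y1,x0:x1].astype(int)  # RGB
    w=((s.min(2)>215)).astype(np.uint8)
    p=np.argwhere(w)[:,::-1]+[x0,y0]; hull=cv2.convexHull(p.astype(np.float32))
    W=np.array([ray(n,*q[0],0.0285)[:2] for q in hull]).astype(np.float32)
    print(n,"dial world circle",cv2.minEnclosingCircle(W))
    r=((s[:,:,0]-s[:,:,1:].max(2))>50).astype(np.uint8)
    k,l,st,ce=cv2.connectedComponentsWithStats(r)
    for i in range(1,k):
        u,v=ce[i]+[x0,y0]; print(" red",st[i,4],u,v,ray(n,u,v,.034)[:2],"top z:",ray(n,u,v,.103)[:2])
E
python3 - <<'E'
from h import *
for n,b in [("top",(295,180,360,240)),("scene",(262,235,335,300)),("top",(172,190,232,250)),("scene",(210,150,275,210))]:
    measure(n,cv2.imread(f"pics/{n}0.png")[:,:,::-1],b)
# housing corners
for q in [(80,80),(305,80),(310,318),(80,318)]: print(ray("top",290+q[0]/5.2,175+q[1]/5.571,.028))
for q in [(452,160),(735,262),(537,340)]: print(ray("scene",255+(q[0]-390)*85/390,225+q[1]*80/390,.028))
E
```

```text
top dial world circle ((0.4867149889469147, -0.1457311064004898), 0.04377979040145874)
 red 28 326.5 206.71428571428572 [ 0.4927355  -0.14519657] top z: [ 0.47782085 -0.13619331]
 red 6 320.1666666666667 217.83333333333334 [ 0.46891433 -0.12793343] top z: [ 0.45585953 -0.120278  ]
scene dial world circle ((0.4857812523841858, -0.1441776603460312), 0.04341338202357292)
 red 21 292.0 243.76190476190476 [ 0.50240347 -0.09086863] top z: [ 0.4768087  -0.13540363]
 red 4 285.5 262.5 [ 0.46687598 -0.12633097] top z: [ 0.44474878 -0.16740474]
top dial world circle ((0.48970675468444824, 0.13884343206882477), 0.04365794360637665)
 red 24 189.33333333333334 219.20833333333334 [0.49583516 0.16274455] top z: [0.48067849 0.14770513]
 red 6 192.83333333333334 229.16666666666666 [0.47253327 0.15620543] top z: [0.45919591 0.14167655]
scene dial world circle ((0.48758646845817566, 0.13975559175014496), 0.04345772787928581)
 red 15 233.0 158.0 [0.50513075 0.22413643] top z: [0.47926979 0.14885609]
 red 7 231.28571428571428 178.57142857142858 [0.47016542 0.15657071] top z: [0.44771717 0.08788497]
[ 0.53933235 -0.10310115  0.028     ]
[ 0.529176   -0.20141606  0.028     ]
[ 0.4311118  -0.19001699  0.028     ]
[ 0.44127197 -0.09183936  0.028     ]
[ 0.44322195 -0.09497787  0.028     ]
[ 0.52868703 -0.20116409  0.028     ]
[ 0.43461966 -0.19089056  0.028     ]
```

```bash
cat >> h.py <<'E'
from scipy.spatial.transform import Rotation as Ro
def goal(p,zang):
    """remaining move in tool axes: turn (rad), shift(cm); tool down with z at zang deg"""
    s=read_state();R=Ro.from_quat(s["ee_rot"]).as_matrix()
    a=np.radians(zang);z=np.array([np.cos(a),np.sin(a),0]);x=np.array([0,0,-1.]);T=np.column_stack([x,np.cross(z,x),z])
    rv=Ro.from_matrix(R.T@T).as_rotvec()
    print("t",s["time_s"],"pos",s["tool_pos"].round(4),"zang",np.degrees(np.arctan2(R[1,2],R[0,2])).round(2),"j",s["joints"].round(2),"F",s["wrist_force"].round(1),"w",round(s["gripper_width"],4))
    print("turn",rv.round(4),"shift cm",(R.T@(np.array(p)-s["tool_pos"])*100).round(2))
E
python3 - <<'E'
from h import *
for a in (41.5,-138.5): goal((.4857,-.146,.2),a)
E
```

```text
t 0.1 pos [0.2306 0.5265 0.2309] zang 66.35 j [-1.2   0.71 -0.03  1.48  0.02  0.95 -0.08] F [-0.1 -0.1  1. ] w 0.0855
turn [ 4.337e-01 -1.000e-03  2.000e-04] shift cm [  3.14 -50.35 -51.36]
t 0.1 pos [0.2306 0.5265 0.2309] zang 66.35 j [-1.2   0.71 -0.03  1.48  0.02  0.95 -0.08] F [-0.1 -0.1  1. ] w 0.0855
turn [-2.7079e+00 -3.0000e-04 -1.4000e-03] shift cm [  3.14 -50.35 -51.36]
```

{"name": "step_arm", "arguments": {"deltas": [[[0, 0, 0, 0, -4, -2.5, 8.54], [0, 0, 0, 0, -4, -2.5, 8.54], [0, 0, 0, 0, -4, -2.5, 8.54], [0, 0, 0, 0, -4, -2.5, 8.54], [0, 0, 0, 0, -4, -2.5, 8.54], [0, 0, 0, 0, -3.5, -3, 8.54], [0, 0, 0, 0, -3.5, -3, 8.54], [0, 0, 0, 0, -3, -3.5, 8.54]]]}}

```text
time_s: 0.9
tool_pos: [0.4205, 0.1976, 0.2282]
ee_rot: [-0.39, 0.591, 0.39, 0.589]
wrist_force: [1.2, -0.1, -0.4]
gripper_width: 0.0857
```

```bash
python3 -c "
from h import *
goal((.4857,-.146,.2),41.5)"
```

```text
t 0.9 pos [0.4205 0.1976 0.2282] zang 66.93 j [-0.45  0.55 -0.1   1.87  0.08  0.73  0.58] F [ 1.2 -0.1 -0.4] w 0.0857
turn [ 0.4439 -0.0031 -0.002 ] shift cm [  2.84 -19.47 -29.06]
```

{"name": "step_arm", "arguments": {"deltas": [[[0, 0, 0, 0, -2.5, -3.8, 8.54], [0, 0, 0, 0, -2.5, -3.8, 8.54], [0, 0, 0, 0, -2.5, -3.8, 8.54], [0, 0, 0, 0, -2.5, -3.8, 8.54], [0, 0, 0, 0, -2.5, -3.8, 8.54], [0, 0, 0, 0, -2.5, -3.8, 8.54], [0, 0, 0, 0, -2.5, -3.8, 8.54], [0, 0, 0, 0, 0, 0, 8.54]]]}}

```text
time_s: 1.7
tool_pos: [0.4772, -0.1354, 0.2273]
ee_rot: [-0.388, 0.593, 0.388, 0.589]
wrist_force: [0.5, 1.5, 0.1]
gripper_width: 0.0853
```

{"name": "step_arm", "arguments": {"deltas": [[[0.14, 0, 0, 0, 0, 0, 8.54], [0.14, 0, 0, 0, 0, 0, 8.54], [0.14, 0, 0, 0, 0, 0, 8.54], [0, 0, 0, 0, 0, 0, 8.54]]]}}

```text
time_s: 2.1
tool_pos: [0.4765, -0.1368, 0.2264]
ee_rot: [-0.25, 0.664, 0.25, 0.659]
wrist_force: [-0.3, -0.5, 0.2]
gripper_width: 0.0857
```

```bash
python3 -c "
from h import *
goal((.4857,-.146,.2),41.5)
cv2.imwrite('pics/w1.png',get_image('wrist')[:,:,::-1])"
```

```text
t 2.1 pos [ 0.4765 -0.1368  0.2264] zang 41.41 j [ 0.22  0.6  -0.02  1.77  0.02  0.78  0.91] F [-0.3 -0.5  0.2] w 0.0857
turn [-0.0016 -0.0069 -0.0027] shift cm [ 2.63 -1.31  0.1 ]
```

View pics/w1.png

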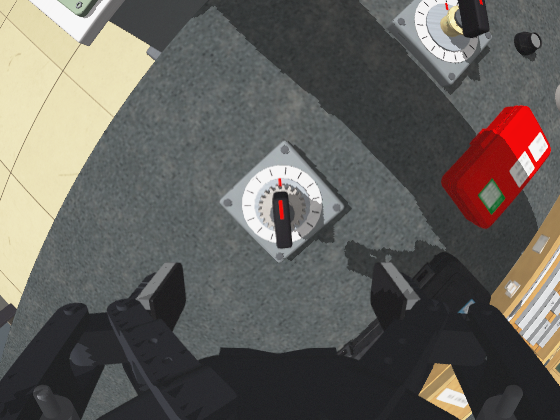

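The wrist view shows the gear indexer between the open jaws. Its mark is at about (280,183) and the bar runs from (281,195) to (285,246). Next I'll refine the axis and bar direction from this view.

```bash
cat >> h.py <<'E'
def wray(u,v,z,s):
    c=calibration("wrist");M=np.array(c["tool_from_camera"]);R=Ro.from_quat(s["ee_rot"]).as_matrix()
    d=np.array([u-c["cx"],v-c["cy"]])/c["fx"];r=np.linalg.norm(d);dc=np.r_[d/r*np.sin(r),np.cos(r)]
    o=R@M[:3,3]+s["tool_pos"];w=R@M[:3,:3]@dc;return o+w*(z-o[2])/w[2]
E
python3 - <<'E'
from h import *
s=read_state();im=cv2.imread("pics/w1.png")[:,:,::-1].astype(int)
x0,y0=235,155;c=im[y0:250,x0:330]
w=(c.min(2)>215).astype(np.uint8)
k,l,st,_=cv2.connectedComponentsWithStats(w)
p=np.argwhere(w)[:,::-1]+[x0,y0];h=cv2.convexHull(p.astype(np.float32))
W=np.array([wray(*q[0],.0285,s)[:2] for q in h],np.float32);print("dial",cv2.minEnclosingCircle(W))
r=((c[:,:,0]-c[:,:,1:].max(2))>50).astype(np.uint8)
k,l,st,ce=cv2.connectedComponentsWithStats(r)
for i in range(1,k):
    u,v=ce[i]+[x0,y0];P=wray(u,v,.034,s)[:2];Q=wray(u,v,.103,s)[:2];print(st[i,4],u,v,P,Q)
    pts=np.argwhere(l==i)[:,::-1]+[x0,y0]
    if len(pts)>15:
        T=np.array([wray(*q,.103,s)[:2] for q in pts],np.float32);vx,vy,_,_=cv2.fitLine(T,cv2.DIST_L2,0,.01,.01).ravel();print("line ang",np.degrees(np.arctan2(vy,vx)))
z=cv2.resize(c.astype(np.uint8)[:,:,::-1],None,fx=6,fy=6,interpolation=cv2.INTER_CUBIC);cv2.imwrite("pics/w1z.png",z)
E
```

```text
dial ((0.4873538017272949, -0.14324770867824554), 0.043300811201334)
32 279.40625 182.15625 [ 0.46885766 -0.12574498] [ 0.46173505 -0.11767761]
line ang -41.33339
91 280.8021978021978 209.30769230769232 [ 0.48934692 -0.14648418] [ 0.47800694 -0.13414799]
line ang -43.11642
```

View pics/w1z.png

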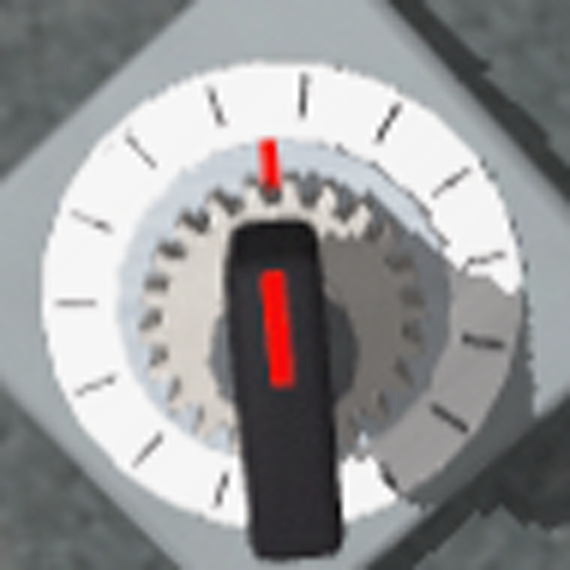

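```bash
python3 -c "
from h import *
goal((.4865,-.1445,.069),45)"
```

```text
t 2.15 pos [ 0.4765 -0.1367  0.2264] zang 41.71 j [ 0.23  0.6  -0.02  1.77  0.02  0.78  0.92] F [0.  0.3 0.5] w 0.0852
turn [-0.0575 -0.0068 -0.003 ] shift cm [15.73 -1.29  0.34]
```

{"name": "step_arm", "arguments": {"deltas": [[[-0.05, -0.005, -0.002, 0, -1.2, 0.2, 8.54], [0, 0, 0, 3, 0, 0, 8.54], [0, 0, 0, 3, 0, 0, 8.54], [0, 0, 0, 2, 0, 0, 8.54], [0, 0, 0, 0, 0, 0, 8.54]]]}}

```text
time_s: 2.65
tool_pos: [0.4868, -0.1433, 0.1442]
ee_rot: [-0.277, 0.65, 0.278, 0.651]
wrist_force: [0.3, 0.3, 0.2]
gripper_width: 0.0856
```

```bash
python3 -c "
from h import *
goal((.4865,-.1445,.069),45)"
```

```text
t 2.65 pos [ 0.4868 -0.1433  0.1442] zang 46.18 j [ 0.25  0.74 -0.05  1.84  0.06  0.57  0.97] F [0.3 0.3 0.2] w 0.0856
turn [ 0.0206  0.0006 -0.0004] shift cm [ 7.52 -0.06 -0.11]
```

{"name": "step_arm", "arguments": {"deltas": [[[0.02, 0, 0, 2.5, 0, -0.1, 8.54], [0, 0, 0, 2.5, 0, 0, 8.54], [0, 0, 0, 2, 0, 0, 8.54], [0, 0, 0, 0, 0, 0, 8.54]]]}}

```text
time_s: 3.05
tool_pos: [0.4879, -0.1436, 0.0754]
ee_rot: [-0.275, 0.65, 0.275, 0.653]
wrist_force: [-0.2, 0.3, 0.6]
gripper_width: 0.0852
```

```bash
python3 -c "
from h import *
goal((.4865,-.1445,.069),45)
cv2.imwrite('pics/w2.png',get_image('wrist')[:,:,::-1])"
```

```text
t 3.05 pos [ 0.4879 -0.1436  0.0754] zang 45.73 j [ 0.24  0.86 -0.04  1.89  0.06  0.39  0.96] F [-0.2  0.3  0.6] w 0.0852
turn [0.0128 0.0041 0.0017] shift cm [ 0.64  0.04 -0.17]
```

View pics/w2.png

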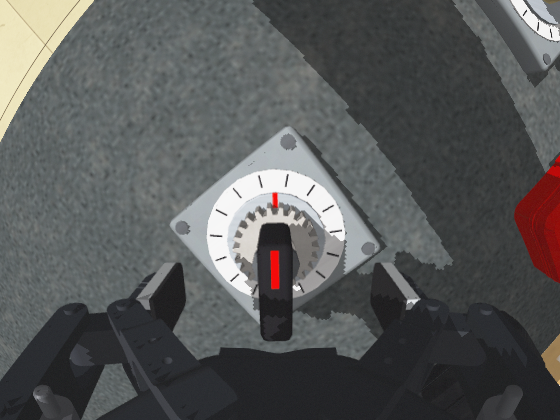

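The wrist view shows the bar at (275,280), centred between the jaws and aligned with them. I'll finish the descent and close.

{"name": "step_arm", "arguments": {"deltas": [[[0, 0, 0, 0.7, 0, -0.1, 8.54], [0, 0, 0, 0, 0, 0, 5], [0, 0, 0, 0, 0, 0, 3], [0, 0, 0, 0, 0, 0, 0.5], [0, 0, 0, 0, 0, 0, 0.5], [0, 0, 0, 0, 0, 0, 0.5], [0, 0, 0, 0, 0, 0, 0.5], [0, 0, 0, 0, 0, 0, 0.5]]], "grip_force": 40}}

```text
time_s: 3.9
tool_pos: [0.4887, -0.1457, 0.0738]
ee_rot: [-0.277, 0.648, 0.274, 0.654]
wrist_force: [0.3, 0.5, -2.3]
gripper_width: 0.0131
```

```bash
python3 -c "
from h import *
goal((.4865,-.1445,.069),45-72)"
```

```text
t 3.9 pos [ 0.4887 -0.1457  0.0738] zang 45.84 j [ 0.25  0.86 -0.03  1.89  0.07  0.38  0.96] F [ 0.3  0.5 -2.3] w 0.0131
turn [1.2713 0.0097 0.0023] shift cm [ 0.48  0.25 -0.07]
```

{"name": "step_arm", "arguments": {"deltas": [[[0.1, 0, 0, 0, 0, 0, 0.5], [0.1, 0, 0, 0, 0, 0, 0.5], [0.1, 0, 0, 0, 0, 0, 0.5], [0.1, 0, 0, 0, 0, 0, 0.5]]]}}

```text
time_s: 4.3
tool_pos: [0.4881, -0.1461, 0.0738]
ee_rot: [-0.137, 0.691, 0.135, 0.697]
wrist_force: [-2.6, -0.9, 1.8]
gripper_width: 0.0135
```

```bash
python3 -c "
from h import *
goal((.4865,-.1445,.074),45.8-72)"
```

```text
t 4.3 pos [ 0.4881 -0.1461  0.0738] zang 22.22 j [ 0.2   0.87  0.05  1.89 -0.11  0.38  0.73] F [-2.6 -0.9  1.8] w 0.0135
turn [8.451e-01 8.400e-03 5.000e-04] shift cm [-0.02  0.21 -0.09]
```

Forces are small and the turn is tracking, so I'll carry on.

{"name": "step_arm", "arguments": {"deltas": [[[0.1, 0, 0, 0, 0, 0, 0.5], [0.1, 0, 0, 0, 0, 0, 0.5], [0.1, 0, 0, 0, 0, 0, 0.5], [0.1, 0, 0, 0, 0, 0, 0.5], [0.1, 0, 0, 0, 0, 0, 0.5], [0.1, 0, 0, 0, 0, 0, 0.5], [0.1, 0, 0, 0, 0, 0, 0.5], [0.1, 0, 0, 0, 0, 0, 0.5]]]}}

```text
time_s: 5.1
tool_pos: [0.4865, -0.1462, 0.0738]
ee_rot: [0.156, 0.688, -0.156, 0.691]
wrist_force: [-2.1, -0.3, 1.1]
gripper_width: 0.0132
```

```bash
python3 -c "
from h import *
goal((.4865,-.1445,.074),45.8-72)
cv2.imwrite('pics/w3.png',get_image('wrist')[:,:,::-1])"
```

```text
t 5.1 pos [ 0.4865 -0.1462  0.0738] zang -25.49 j [ 0.1   0.88  0.23  1.89 -0.46  0.41  0.24] F [-2.1 -0.3  1.1] w 0.0132
turn [ 0.0124  0.0048 -0.0015] shift cm [-0.02  0.16 -0.07]
```

View pics/w3.png

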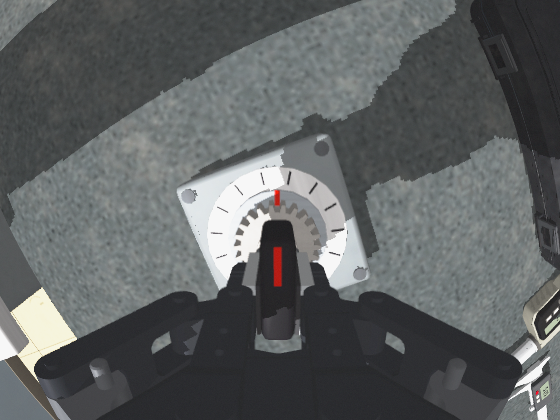

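The handle turned with the jaws: the mark at (277,197) sits between two ticks, as it did at the start. Releasing now, then lifting.

{"name": "step_arm", "arguments": {"deltas": [[[0.01, 0, 0, 0, 0, 0, 0.5], [0, 0, 0, 0, 0, 0, 3], [0, 0, 0, 0, 0, 0, 6], [0, 0, 0, 0, 0, 0, 7], [0, 0, 0, 0, 0, 0, 7], [0, 0, 0, 0, 0, 0, 7]]]}}

```text
time_s: 5.75
tool_pos: [0.4871, -0.1458, 0.0737]
ee_rot: [0.159, 0.687, -0.158, 0.691]
wrist_force: [-0.8, 0.3, -0.1]
gripper_width: 0.0698
```

{"name": "step_arm", "arguments": {"deltas": [[[0, 0, 0, -2, 0, 0, 7], [0, 0, 0, -3, 0, 0, 7], [0, 0, 0, -3, 0, 0, 7], [0, 0, 0, -3, 0, 0, 7], [0, 0, 0, -3, 0, 0, 7], [0, 0, 0, 0, 0, 0, 7]]]}}

```text
time_s: 6.35
tool_pos: [0.4856, -0.146, 0.2187]
ee_rot: [0.159, 0.688, -0.158, 0.691]
wrist_force: [0.6, 0.2, -0.3]
gripper_width: 0.0697
```

```bash
python3 - <<'E'
from h import *
s=read_state();im=get_image("wrist");cv2.imwrite('pics/w4.png',im[:,:,::-1])
im2=get_image("scene");cv2.imwrite('pics/s4.png',im2[:,:,::-1]);cv2.imwrite('pics/t4.png',get_image("top")[:,:,::-1])
print(s["time_s"],s["tool_pos"],s["wrist_force"],s["gripper_width"])
x0,y0,x1,y1=200,130,360,300;c=im[y0:y1,x0:x1].astype(int)
r=((c[:,:,0]-c[:,:,1:].max(2))>50).astype(np.uint8)
k,l,st,ce=cv2.connectedComponentsWithStats(r)
for i in range(1,k):
    u,v=ce[i]+[x0,y0];P=wray(u,v,.034,s)[:2];d=P-[.46886,-.12574]
    print(st[i,4],u,v,P,"dist from start",np.linalg.norm(d),"ang",np.degrees(np.arctan2(*(P-[.487,-.1435])[::-1])))
for n,b in [("scene",(262,235,335,300)),("scene",(210,150,275,210)),("top",(295,180,360,240)),("top",(172,190,232,250))]:
    measure(n,cv2.imread(f"pics/{n[0]}4.png")[:,:,::-1],b)
E
```

```text
6.35 [ 0.48560201 -0.14596843  0.21865758] [ 0.64336127  0.17092028 -0.30598866] 0.06971255538468078
29 278.0689655172414 168.0689655172414 [ 0.49912635 -0.12001399] dist from start 0.030803227611125663 ang 62.69169374597116
93 278.18279569892474 194.1290322580645 [ 0.4874937 -0.144238 ] dist from start 0.02625624933507419 ang -56.21872374677165
scene dial world circle ((0.4868311882019043, -0.1444430947303772), 0.043982166796922684)
 red 16 298.5 239.5 [ 0.52032899 -0.08773291] top z: [ 0.49298463 -0.13257396]
scene dial world circle ((0.48652738332748413, 0.14126475155353546), 0.04185928776860237)
 red 15 233.0 158.0 [0.50513075 0.22413643] top z: [0.47926979 0.14885609]
 red 7 231.28571428571428 178.57142857142858 [0.47016542 0.15657071] top z: [0.44771717 0.08788497]Traceback (most recent call last):
  File "<stdin>", line 12, in <module>
  File "h.py", line 12, in measure
    W=np.array([ray(n,*q[0],0.0285)[:2] for q in hull]).astype(np.float32)
                                                 ^^^^
TypeError: 'NoneType' object is not iterable
```

View pics/w4.png

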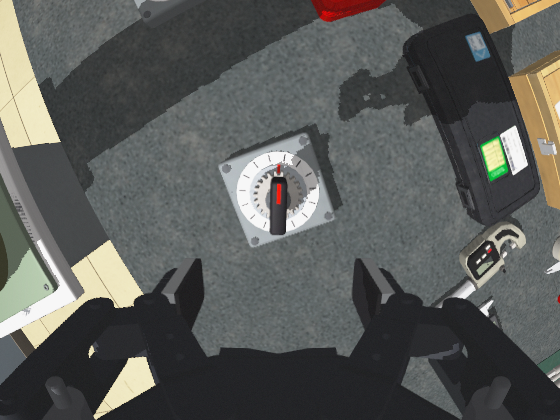

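View pics/s4.png

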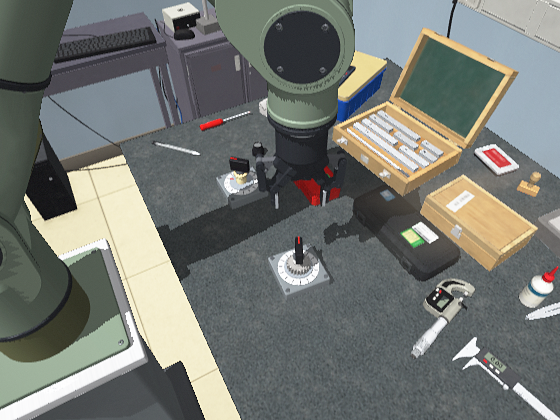

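```bash
python3 -c "
from workcell import *
s=read_state();print(s['time_s'],abs(s['dq']).max());job_done()"
```

```text
6.5 0.01810211262881794
the job is handed in; nothing more can be done
```

I turned the gear indexer's handle three clicks clockwise, let go of it, lifted clear and handed the job in at 6.5 s of the 34 s allowed.

- **Turn:** the wrist camera put the red mark at about 137° before and 63° after, so about 74° for the 72° wanted. The scene camera's view of the red line on the bar agrees, at about 73°. The mark moved a measured 30.8 mm, within the allowed 28.9 to 36.7 mm. The mark's radius measured about 26 mm rather than the true 28 mm, so the real distance is probably nearer 33 mm.
- **Release:** the jaws were 70 mm open and the tool was 0.22 m above the bench, with almost no force on the wrist.
- **Bush indexer:** its red mark and bar line are at exactly the same pixels in the scene view as before.
- **Checks that failed:** the final check from the top camera gave nothing because no dial was found in that crop. I didn't look at that picture, but the arm was probably in the way. In the scene view, the gear's red mark was not found after the turn, probably because the bar hides it. The turn therefore rests on the wrist view of the mark and the scene view of the bar.

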